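# Refill the logger dock and hold its recessed pairing button

## Task

Put the two spare data loggers into the two empty wells of the charging dock, fully seated and upright, and let go of them; leave the loggers already seated in their wells and the other things on the table alone. Then take the stylus from its wooden stand, reach its point through the small hole at the end of the dock and push the recessed button down as far as it goes. Finish while still gripping the stylus and holding the button down: do not let go.

Things in the scene. Friction and masses are not known exactly. Their poses are not given: they have to be found in the camera images.
- dock: Grey charging dock fixed to the table: a low block 80 mm (its x) by 330 mm (its y), 48 mm high, flat top; origin on the table level, with the top reaching from y = -180 mm to y = +150 mm. Four round wells in a row along its y axis; the last 65 mm at its -y end is a white section with the button's aperture. Its yaw differs each time (up to about 13 degrees).
- well_1 (a point): Centre of the floor of well 1 (dock y = +115 mm, 30 mm above the table). Round well 42 mm wide, 18 mm deep, its rim bevelled by 3 mm, 65 mm from the next. May be empty (a flat 20 mm brass contact on its floor shows) or hold a logger; two of the four wells are empty, different ones each time.
- well_2 (a point): Centre of the floor of well 2 (dock y = +50 mm, 30 mm above the table). Round well 42 mm wide, 18 mm deep, its rim bevelled by 3 mm, 65 mm from the next. May be empty (a flat 20 mm brass contact on its floor shows) or hold a logger; two of the four wells are empty, different ones each time.
- well_3 (a point): Centre of the floor of well 3 (dock y = -15 mm, 30 mm above the table). Round well 42 mm wide, 18 mm deep, its rim bevelled by 3 mm, 65 mm from the next. May be empty (a flat 20 mm brass contact on its floor shows) or hold a logger; two of the four wells are empty, different ones each time.
- well_4 (a point): Centre of the floor of well 4 (dock y = -80 mm, 30 mm above the table). Round well 42 mm wide, 18 mm deep, its rim bevelled by 3 mm, 65 mm from the next. May be empty (a flat 20 mm brass contact on its floor shows) or hold a logger; two of the four wells are empty, different ones each time.
- logger_1: Data logger that starts seated in one of the wells. Upright round white plastic housing 36 mm in diameter and 64 mm tall, with a 28 mm wide, 6 mm high cap on top (70 mm in all), 65 to 120 g; origin at the centre of its underside, z up. It drops into a well with 3 mm of play all round and when seated stands 52 mm above the dock's top.
- logger_2: Data logger that starts seated in one of the wells. Upright round white plastic housing 36 mm in diameter and 64 mm tall, with a 28 mm wide, 6 mm high cap on top (70 mm in all), 65 to 120 g; origin at the centre of its underside, z up. It drops into a well with 3 mm of play all round and when seated stands 52 mm above the dock's top.
- logger_3: Spare data logger that starts standing upright on the table. Upright round white plastic housing 36 mm in diameter and 64 mm tall, with a 28 mm wide, 6 mm high cap on top (70 mm in all), 65 to 120 g; origin at the centre of its underside, z up. It drops into a well with 3 mm of play all round and when seated stands 52 mm above the dock's top.
- logger_4: Spare data logger that starts standing upright on the table. Upright round white plastic housing 36 mm in diameter and 64 mm tall, with a 28 mm wide, 6 mm high cap on top (70 mm in all), 65 to 120 g; origin at the centre of its underside, z up. It drops into a well with 3 mm of play all round and when seated stands 52 mm above the dock's top.
- stand: Wooden block 70 x 70 mm, 52 mm high, fixed to the table, with an upright 10 mm through hole in the middle in which the stylus stands; origin at the centre of its underside.
- stylus: Stylus of 50 g, 111 mm long, upright with its point down in the stand (its collar rests on the block's top). Origin at the lower end of the point, z along it towards the handle: steel rod 6 mm in diameter from 0 to 45 mm, round collar 24 mm wide from 45 to 49 mm, then a wooden handle 14 x 14 mm square (flats facing its x and y) from 49 to 111 mm.
- stylus_tip (a point): Lower end of the stylus point (same as the stylus's origin).
- stylus_grip (a point): Point on the stylus's axis 88 mm above its tip, in the handle: where to grip it.
- aperture (a point): Centre of the mouth of the round 14 mm aperture in the dock's top (48 mm above the table, dock y = -150 mm). It goes straight down; the button lies at its bottom.
- button_top (a point): Centre of the recessed button's top face (11 mm wide, aluminium), 26 mm below the aperture's mouth when not pressed; moves down with it.
- pair_button (a joint): Travel of the recessed button, m: 0 released, 0.006 fully down. Springs back: 2 N starts it moving, 5 N takes it fully down.
- sprayer: Pump sprayer, white with dark foot, 84 mm wide, 197 mm tall, spout to its -x; bystander, leave it alone. Origin on its underside.
- glass_weight: Slab of green glass 60 x 80 x 20 mm; bystander, leave it alone. Origin on its underside.
- paste_brush: Brush 180 mm long lying on the table; bystander, leave it alone.
- paste_jar: Closed jar 60 mm wide, 65 mm tall; bystander, leave it alone. Origin on its underside.
There are look-alikes about, which are no part of the job. Leave any pink or turquoise look-alike of the logger_4 alone.

How it is judged:
By the outcome, as a careful person would: the job done as asked, in the order asked, and still so for the second after the job is handed in, while the arm keeps its last pose, push and grip.
It also fails if it takes over 59 s, if anything falls off the work surface, if the arm or the gripper's body presses on something with over 40 N, if the wrist force passes 120 N, or if a joint passes its speed limit or range.

## Robot

A 6-joint arm with a two-finger parallel gripper is mounted at the origin on the work surface. World frame = base frame: x ahead of the robot, y to its left, z up, the work surface at z = 0. Lengths are in m, angles in rad, forces in N, time in s.
With the tool pointing down it reaches from about 0.425 to 0.95 m from the base axis. Payload 3.5 kg.
Tool frame: the origin (TCP) lies at the very end of the fingers, on their centre line; the grasp point (between the pads) lies 19 mm behind it (env.pinch_z is the distance from the TCP to the grasp point, in m); z points along the fingers, y is the direction in which the jaws open and shut (so a half turn about z gives the same grasp; the last joint's range is limited). The gripper opens to 85 mm and grips with 20 to 120 N. Pads are 22 mm wide; open, the fingers measure 114 mm over their backs; the gripper's body (76 mm by 85 mm) begins 54 mm behind the grasp point. The pads swing forward as they close: fully open they stand 13 mm farther back than shut.
Start: joints at [-1.419, 0.286, 1.577, -0, 1.279, -0.15], TCP at [0.201, -0.644, 0.231] pointing down, gripper open.
Joint ranges: [-2.77, 2.77], [-0.9, 2.22], [0.21, 2.48], [-1.53, 4.67], [0.24, 2.81], [-2.84, 2.84]. Speed limits (rad/s): [2.79, 2.79, 3.14, 3.14, 3.14, 3.14].

## Interface

Orientations are given as a unit quaternion [x, y, z, w].
In Python, from workcell import env, eyes gives the robot as it stands. The module is installed in compiled form; this text tells all that it offers.
- The arm moves only by the tool drive_tool, never from a script. Its argument "deltas" is text: rows parted by semicolons, each of 7 numbers parted by spaces: the turn, a rotation vector about the tool's x, y, z in rad, then the shift along the tool's x, y, z in cm, then the finger opening in cm, from 0 to 8.54. A call has 1 to 20 rows; each row shifts and turns the commanded pose from where the row before left it, along the tool's axes as they then stand; what a row does not reach is not made up. A row lasts 1/12 s, in which the tool goes at most 41.7 mm and 7.16 degrees, less where a joint would pass 70% of its speed; a pose out of reach is approached as far as the arm can. A call is refused whole if a number of a shift passes 4.17 or a number of a turn 0.125, either way. A call with a gripper value outside its range is refused whole. The fingers move at their own pace and stop on an object; the grip force is fixed at half the most. Time passes only in rows, so rows that do not move let the fingers close. It gives the time, the measured TCP pose, the force and the opening at its end, in the units of the state.
- env.get_obs(): the state, without advancing time (a new reading comes with each control period).
- eyes.camera(name): name is "side" or "top"; returns a dict with "frame" (384x512x3 uint8, blue, green, red), "vertical_fov" (degrees; the focal length in pixels is half the picture's height over the tangent of half this angle, whatever the lens; pixels are square), "cx", "cy" (the principal point, pixels), "R" (3x3) and "t" (3): a world point X has camera coordinates R X + t. Camera axes: x right, y down, z forward; pixel columns grow to the right and rows downward; lengths in m; the calibration is good to about 2 mm. A picture is of the moment at which its call begins. There is no depth.
- env.finish_job(): hands the job in, once; it reports no verdict.
The state is a dict: "time_s": time; "q": joint angles; "dq": joint speeds; "effort": joint torques, N m; "tool_pos": TCP position; "ee_rot": TCP orientation; "wrist_force": force on the tool from outside, world axes, zero at the start; "torque": the same for the moment, N m; "gripper_width": opening from 0.0 (shut) to 1.0 (fully open).
Only numpy, scipy, OpenCV 4.12 (cv2) and the standard library are available. Lean on these libraries where they do the work, as an engineer would, in place of code of your own. Each camera call takes 0.05 s, during which the arm holds its last target.

## Working session

There is one attempt and no reset: what is moved stays moved. The work goes in short steps, Python scripts to look and compute and a tool call to move; the robot and the scene stay as the last step left them, time stands still between calls to the robot, and variables do not carry over. Pictures are saved under pics/ and viewed, and the job is handed in when it is done.

Besides the shell and the picture viewer there is one more tool, called after ">>>" as name(argument=value, ...), one argument or row to a line, values as JSON. drive_tool: Moves the arm, as the interface text tells. Its arguments: {"type":"object","properties":{"deltas":{"type":"string"}},"required":["deltas"]}

```bash
mkdir -p pics; cat > h.py <<'E'
import numpy as np, cv2, json
from workcell import env, eyes
from scipy.spatial.transform import Rotation as Rn
def shot(name,tag):
    c=eyes.camera(name); cv2.imwrite(f'pics/{tag}.png',c['frame']); 
    np.savez(f'pics/{tag}.npz',**{k:c[k] for k in c}); return c
def load(tag): return dict(np.load(f'pics/{tag}.npz'))
def K(c):
    f=384/2/np.tan(np.radians(float(c['vertical_fov']))/2); return np.array([[f,0,c['cx']],[0,f,c['cy']],[0,0,1]],float)
def proj(c,X):
    p=np.atleast_2d(X)@c['R'].T+c['t']; p=p@K(c).T; return p[:,:2]/p[:,2:]
def back(c,uv,z):
    d=c['R'].T@np.linalg.inv(K(c))@np.array([uv[0],uv[1],1.]); o=-c['R'].T@c['t']; return o+d*(z-o[2])/d[2]
E
python3 - <<'E'
from h import *
for n in ('top','side'):
    c=shot(n,n+'0'); print(n,c['vertical_fov'],c['cx'],c['cy'],-c['R'].T@c['t'],c['R'].round(3).tolist(), [k for k in c])
    cv2.imwrite(f'pics/{n}0b.png',cv2.resize(c['frame'],(800,600),interpolation=cv2.INTER_CUBIC))
o=env.get_obs(); print(o); print(env.pinch_z)
E
```

```text
top 44.2867906110998 258.64332148201703 193.53776910803793 [0.29231022 0.01584887 1.20944857] [[0.027, -1.0, 0.004], [-0.981, -0.028, -0.192], [0.192, 0.001, -0.981]] ['frame', 'vertical_fov', 'cx', 'cy', 'R', 't']
side 54.99507894977913 251.69917501550313 192.93888929924262 [ 0.43722494 -0.87305852  0.60004629] [[0.995, -0.098, 0.024], [-0.028, -0.5, -0.866], [0.097, 0.861, -0.5]] ['frame', 'vertical_fov', 'cx', 'cy', 'R', 't']
{'time_s': 0.1, 'q': array([-1.41899194e+00,  2.87149610e-01,  1.57806891e+00, -2.37942640e-05,
        1.27857693e+00, -1.50012085e-01]), 'dq': array([-0.00041094, -0.00066442, -0.0037307 ,  0.00124551, -0.00100122,
       -0.00010424]), 'effort': array([ 6.99271186e-04, -4.07296550e+01, -2.93700886e+01, -1.32770328e-04,
        3.41823878e-03, -4.06222810e-06]), 'tool_pos': array([ 0.20056956, -0.64387881,  0.23001638]), 'ee_rot': array([ 9.88633828e-01,  1.50339419e-01, -1.23760109e-05, -1.10138994e-03]), 'wrist_force': array([-0.30440925,  0.4296761 , -1.02347867]), 'torque': array([0.03193818, 0.00170143, 0.0445136 ]), 'gripper_width': 0.9992310376231891}
0.0187
```

View pics/top0b.png

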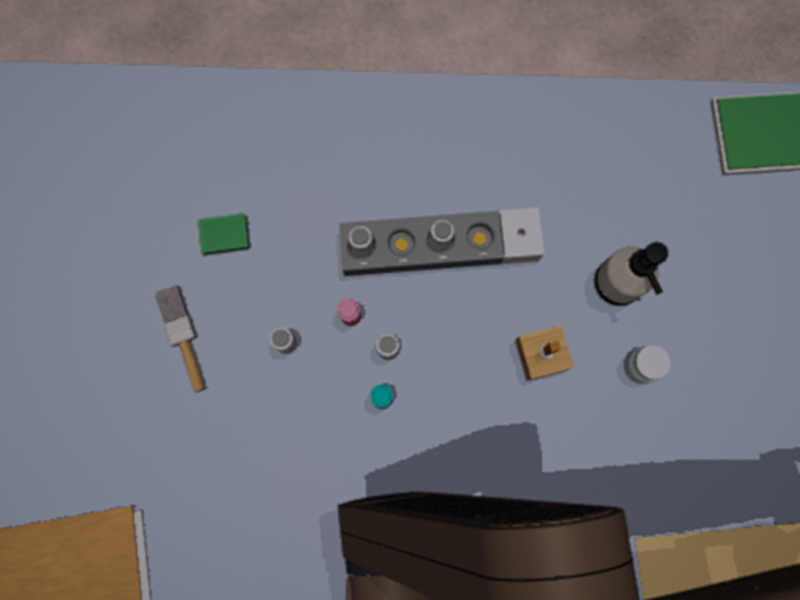

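View pics/side0b.png

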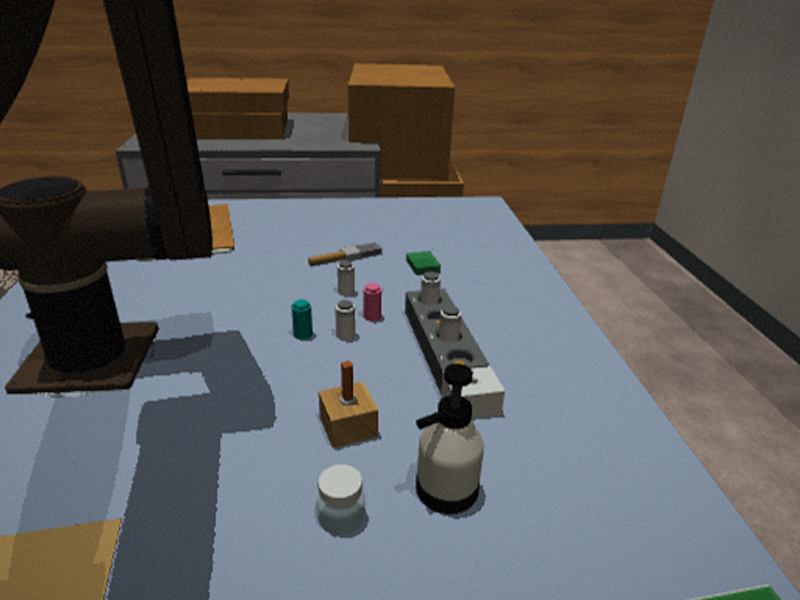

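The top view shows the dock at about (340–542, 210–275), with loggers in wells 1 and 3 and brass contacts visible in wells 2 (401,243) and 4 (480,237). The spare white loggers are at (283,338) and (388,345), the stand is at (545,352), and the pink and turquoise look-alikes are at (349,311) and (382,396). I'll zoom in to measure.

```bash
python3 - <<'E'
from h import *
c=load('top0');f=c['frame']
a=f[125:260,160:360]; cv2.imwrite('pics/t_a.png',cv2.resize(a,(800,540),interpolation=cv2.INTER_CUBIC))
a=f[125:225,210:360]; cv2.imwrite('pics/t_b.png',cv2.resize(a,(800,533),interpolation=cv2.INTER_CUBIC))
c=load('side0');f=c['frame']
a=f[155:290,180:330]; cv2.imwrite('pics/s_a.png',cv2.resize(a,(666,600),interpolation=cv2.INTER_CUBIC))
E
```

```text
(no output)
```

View pics/t_a.png

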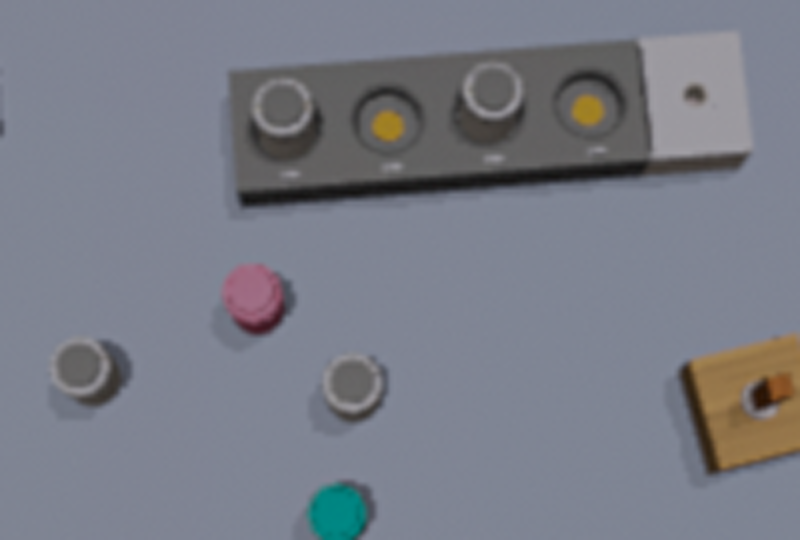

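View pics/s_a.png

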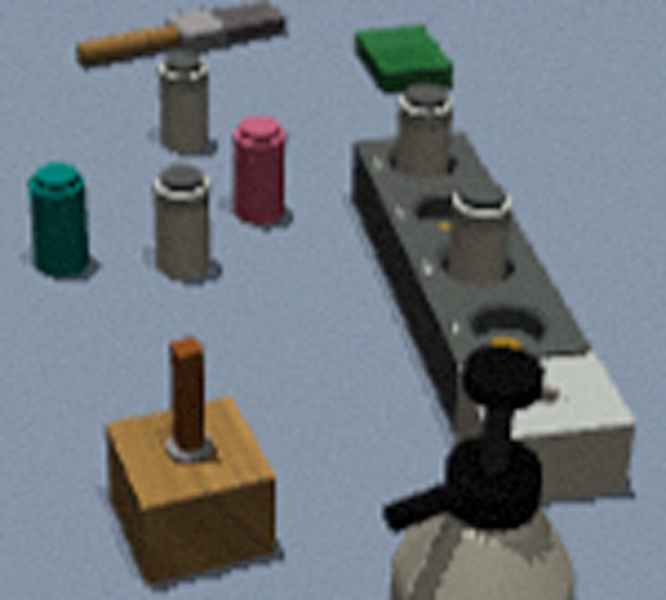

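```bash
cat > m.py <<'E'
from h import *
from scipy.optimize import least_squares
c=load('top0'); s=load('side0')
T=lambda x,y:np.array([160+(x+.5)/4-.5,125+(y+.5)/4-.5])
S=lambda x,y:np.array([180+(x+.5)/4.44-.5,155+(y+.5)/4.444-.5])
L=[((-.04,.15),.048,None)]
obs=[('t',T(230,72),(.04,.15,.048)),('t',T(740,32),(.04,-.18,.048)),('t',T(751,152),(-.04,-.18,.048)),('t',T(238,192),(-.04,.15,.048)),
('t',T(388,126),(0,.05,.03)),('t',T(587,110),(0,-.08,.03)),('t',T(694,94),(0,-.15,.048)),('t',T(388,119),(0,.05,.048)),('t',T(588,104),(0,-.08,.048))]
obsS=[('s',S(633,428),(.04,-.18,.048)),('s',S(462,136),(.04,.15,.048)),('s',S(355,143),(-.04,.15,.048))]
def pose(p,P): 
    P=np.array(P); co,si=np.cos(p[2]),np.sin(p[2]); return np.array([p[0]+co*P[0]-si*P[1],p[1]+si*P[0]+co*P[1],P[2]])
def res(p,o): return np.concatenate([proj(c if k=='t' else s,pose(p,P))[0]-uv for k,uv,P in o])
if __name__=='__main__':
    for o in (obs,obsS,obs+obsS):
        r=least_squares(res,[.65,0,0],args=(o,)); print(r.x.round(4)); print(r.fun.reshape(-1,2).round(1).tolist())
    for n,uv,z in [('A ring',T(82,369),.064),('A cap',T(80,364),.07),('B ring',T(352,385),.064),('B cap',T(352,383),.07),('pink cap',T(253,291),.07),('turq',T(337,509),.07),
       ('stylus top',T(780,386),.111+.007),('collar',T(763,402),.056),
       ]: print(n,back(c,uv,z).round(4))
    for n,uv,z in [('A cap',S(183,70),.07),('B cap',S(182,178),.07),('A base',S(188,138),.0),('B base',S(184,263),.0),('stylus top',S(187,345),.118),('collar',S(189,449),.056)]: print('side',n,back(s,uv,z).round(4))
E
python3 m.py
python3 - <<'E'
from h import *
f=load('top0')['frame']
a=f[190:260,310:400]; cv2.imwrite('pics/t_c.png',cv2.resize(a,(720,560),interpolation=cv2.INTER_CUBIC))
E
```

```text
[ 0.6262 -0.0245  0.1093]
[[-0.8, -0.2], [-0.4, -0.1], [0.5, -0.2], [-0.8, 0.1], [-0.2, 0.2], [0.1, 0.2], [1.3, 0.2], [-0.2, 0.0], [0.5, -0.2]]
[ 0.6259 -0.0312  0.1027]
[[0.0, 0.2], [0.4, -0.4], [-0.5, 0.0]]
[ 0.6264 -0.0251  0.1071]
[[-0.6, -0.4], [-0.1, -0.1], [0.7, -0.1], [-0.6, -0.2], [0.1, 0.0], [0.3, 0.2], [1.5, 0.2], [0.1, -0.1], [0.8, -0.2], [-0.1, -1.6], [0.0, -1.3], [-0.7, -0.9]]
A ring [0.4525 0.2074 0.064 ]
A cap [0.4547 0.2078 0.07  ]
B ring [0.4472 0.0419 0.064 ]
B cap [0.4477 0.0418 0.07  ]
pink cap [0.5029 0.1044 0.07  ]
turq [0.3712 0.0484 0.07  ]
stylus top [ 0.4463 -0.2088  0.118 ]
collar [ 0.4448 -0.2109  0.056 ]
side A cap [0.4553 0.189  0.07  ]
side B cap [0.4506 0.0348 0.07  ]
side A base [0.4585 0.2143 0.    ]
side B base [0.4509 0.0426 0.    ]
side stylus top [ 0.4478 -0.2115  0.118 ]
side collar [ 0.4476 -0.2162  0.056 ]
```

View pics/t_c.png

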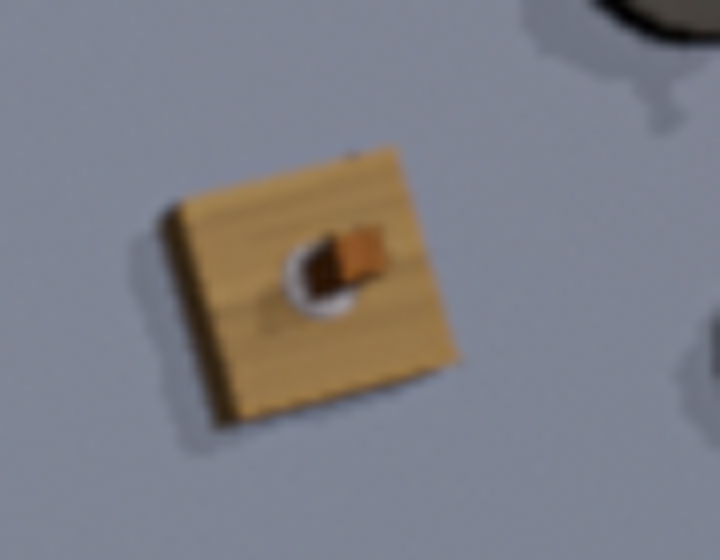

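```bash
python3 - <<'E'
from m import *
g=cv2.cvtColor(c['frame'],cv2.COLOR_BGR2GRAY).astype(float); g=cv2.GaussianBlur(c['frame'][:,:,0].astype(float)-c['frame'][:,:,2],(9,5),0)
xs=np.arange(10,440,10);ys=[]
for x in xs:
    d=np.diff(g[25:75,x]); i=np.argmax(np.abs(d)); 
    w=np.abs(d[max(0,i-4):i+5]); ys.append(25+max(0,i-4)+(w*np.arange(len(w))).sum()/w.sum()+.5)
ys=np.array(ys); p=np.polyfit(xs,ys,1); print('line resid',(ys-np.polyval(p,xs)).round(2)); print(np.polyfit(xs-258,ys,2))
C=lambda x,y:np.array([310+(x+.5)/8-.5,190+(y+.5)/8-.5])
P=[back(c,C(*q),.052)[:2] for q in [(182,203),(398,150),(460,360),(240,418)]]
P=np.array(P);print(P.round(4),P.mean(0)); 
for i in range(4):
    d=P[(i+1)%4]-P[i]; print(np.linalg.norm(d).round(4),np.degrees(np.arctan2(d[1],d[0])).round(1))
Q=np.array([back(c,C(*q),.118)[:2] for q in [(340,236),(382,228),(387,270),(344,280)]]);print(Q.round(4),Q.mean(0))
for i in range(4):
    d=Q[(i+1)%4]-Q[i]; print(np.linalg.norm(d).round(4),np.degrees(np.arctan2(d[1],d[0])).round(1))
E
```

```text
line resid [ 0.04 -0.   -0.06  0.   -0.01  0.05  0.04  0.09  0.01 -0.01  0.01 -0.06
 -0.05 -0.08 -0.06  0.02  0.02  0.06  0.   -0.03 -0.1  -0.07  0.05  0.04
  0.    0.05  0.05 -0.03  0.   -0.03  0.   -0.01  0.04  0.    0.07  0.04
  0.06  0.02 -0.03 -0.07 -0.04  0.   -0.03]
[-7.23639156e-09  2.77469695e-02  4.56529921e+01]
[[ 0.4695 -0.1672]
 [ 0.488  -0.2344]
 [ 0.4231 -0.2526]
 [ 0.4034 -0.1848]] [ 0.44603314 -0.20973377]
0.0697 -74.6
0.0674 -164.4
0.0706 106.2
0.0684 14.9
[[ 0.451  -0.2028]
 [ 0.4537 -0.2151]
 [ 0.4414 -0.2164]
 [ 0.4381 -0.2039]] [ 0.44602827 -0.20956714]
0.0126 -77.6
0.0124 -174.0
0.013 104.6
0.0129 4.6
```

```bash
cat >> h.py <<'E'
def go(x,y,z,yaw=None,o=None):
    o=o or env.get_obs(); R=Rn.from_quat(o['ee_rot']).as_matrix(); yc=np.arctan2(R[1,0],R[0,0])
    d=R.T@(np.array([x,y,z])-o['tool_pos'])*100
    print('shift cm',d.round(2),'yaw deg',np.degrees(yc).round(2), 'tilt',R[:2,2].round(4),'| tcp',o['tool_pos'].round(4),'F',o['wrist_force'].round(1),'t',o['time_s'],'g',round(o['gripper_width'],3))
    if yaw is not None: print('turn z',-(yaw-yc))
E
python3 - <<'E'
from m import *
for n,uv,z in [('spr top',(655/800*512,252/600*384),.19),('spr spout',(656/800*512,290/600*384),.17),('spr foot',(615/800*512,290/600*384),.0),('jar',(655/800*512,362/600*384),.065)]: print(n,back(c,uv,z).round(3))
p=[.6263,-.0248,.108]
for n,P in [('w2',(0,.05,.03)),('w4',(0,-.08,.03)),('ap',(0,-.15,.048))]: print(n,pose(p,P).round(4))
E
```

```text
spr top [ 0.575 -0.34   0.19 ]
spr spout [ 0.524 -0.346  0.17 ]
spr foot [ 0.56  -0.336  0.   ]
jar [ 0.432 -0.377  0.065]
w2 [0.6209 0.0249 0.03  ]
w4 [ 0.6349 -0.1043  0.03  ]
ap [ 0.6425 -0.1739  0.048 ]
```

>>> drive_tool(
  deltas="0 0 -0.125 0 0 -0.3 8.5;0 0 -0.125 0 0 -0.3 8.5;0 0 -0.125 0 0 -0.3 8.5;0 0 -0.125 0 0 -0.3 8.5;0 0 -0.125 0 0 -0.3 8.5;0 0 -0.125 0 0 -0.3 8.5;0 0 -0.125 0 0 -0.3 8.5;0 0 -0.125 0 0 -0.3 8.5;0 0 -0.125 0 0 -0.3 8.5;0 0 -0.125 0 0 -0.3 8.5;0 0 -0.125 0 0 -0.3 8.5;0 0 0 0 0 0 8.5",
)

```text
time_s: 1.1
tool_pos: [0.2006, -0.6445, 0.2644]
ee_rot: [0.668, 0.744, 0.0, -0.0]
wrist_force: [0.1, 0.5, 0.3]
gripper_width: 0.994
```

>>> drive_tool(
  deltas="0 0 0 1.2 1.1 0 8.5;0 0 0 2.4 2.25 0 8.5;0 0 0 2.4 2.25 0 8.5;0 0 0 2.4 2.25 0 8.5;0 0 0 2.4 2.25 0 8.5;0 0 0 2.4 2.25 0 8.5;0 0 0 2.4 2.25 0 8.5;0 0 0 2.4 2.25 0 8.5;0 0 0 2.4 2.25 0 8.5;0 0 0 2.4 2.25 0 8.5;0 0 0 2.4 2.25 0 8.5;0 0 0 2.4 2.25 0 8.5;0 0 0 2.4 2.25 0 8.5;0 0 0 2.4 2.25 0 8.5;0 0 0 2.4 2.25 0 8.5;0 0 0 2 1 0 8.5;0 0 0 2 0 0 8.5;0 0 0 2 0 0 8.5;0 0 0 2 0 0 7;0 0 0 1 0 0 6",
)

```text
time_s: 2.77
tool_pos: [0.488, -0.1713, 0.2637]
ee_rot: [0.669, 0.743, 0.0, -0.001]
wrist_force: [0.8, 0.1, -0.4]
gripper_width: 0.742
```

```bash
python3 - <<'E'
from h import *
go(.449,.042,.14,np.radians(96.2))
E
```

```text
shift cm [21.6  -1.64 12.4 ] yaw deg 95.99 tilt [-0.0009  0.0011] | tcp [ 0.488  -0.1713  0.2637] F [ 0.8  0.1 -0.4] t 2.7667 g 0.742
turn z -0.0036819018640519285
```

>>> drive_tool(
  deltas="0 0 0 1 -0.14 0 6.2;0 0 0 2 -0.15 0 6.2;0 0 0 2 -0.15 0 6.2;0 0 0 2 -0.15 0 6.2;0 0 0 2 -0.15 1 6.2;0 0 0 2 -0.15 1 6.2;0 0 0 2 -0.15 1 6.2;0 0 0 2 -0.15 1 6.2;0 0 0 2 -0.15 1 6.2;0 0 0 2 -0.15 1 6.2;0 0 0 1.6 -0.15 1 6.2;0 0 0 1 0 1 6.2;0 0 0 0 0 1 6.2;0 0 0 0 0 0 6.2;0 0 0 0 0 0 6.2",
)

```text
time_s: 4.02
tool_pos: [0.4492, 0.039, 0.1737]
ee_rot: [0.669, 0.743, -0.001, -0.0]
wrist_force: [-0.1, 0.0, -0.7]
gripper_width: 0.727
```

```bash
cat > view.py <<'E'
from h import *
import sys
tag=sys.argv[1]; m=[float(v) for v in sys.argv[2:5]] 
o=env.get_obs();go(*m,o=o)
R=Rn.from_quat(o['ee_rot']).as_matrix()
out=[]
for n in ('top','side'):
    c=shot(n,tag+n); uv=proj(c,o['tool_pos'])[0]; print(n,'tcp px',uv.round(1))
    x0=int(np.clip(uv[0]-50,0,412));y0=int(np.clip(uv[1]-50,0,284)); print('crop origin',x0,y0)
    im=cv2.resize(c['frame'][y0:y0+100,x0:x0+100],(400,400),interpolation=cv2.INTER_CUBIC)
    p=((uv-[x0,y0]+.5)*4-.5).round().astype(int); cv2.circle(im,tuple(int(v) for v in p),2,(0,0,255),-1); out.append(im)
cv2.imwrite(f'pics/{tag}.png',np.hstack(out))
E
python3 view.py v1 .449 .042 .029
```

```text
shift cm [ 0.3   0.04 14.47] yaw deg 96.02 tilt [-0.0014 -0.0003] | tcp [0.4492 0.039  0.1737] F [-0.1  0.  -0.7] t 4.0167 g 0.727
top tcp px [248.1 213.4]
crop origin 198 163
side tcp px [219.3 160.8]
crop origin 169 110
```

View pics/v1.png

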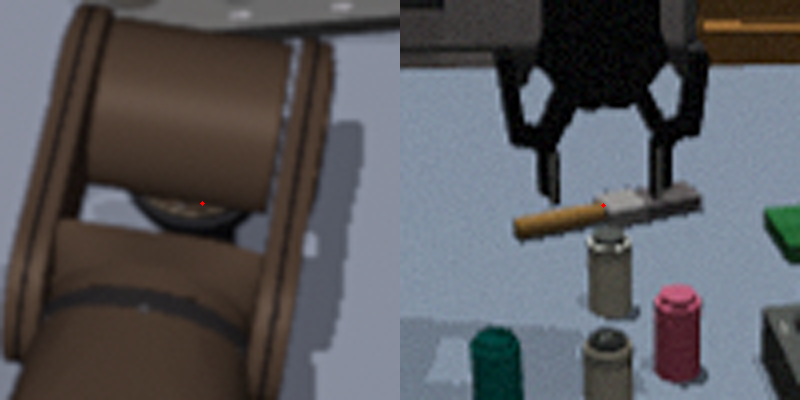

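>>> drive_tool(
  deltas="0 0 0 0.3 0 1 6.2;0 0 0 0 0 1.5 6.2;0 0 0 0 0 1.5 6.2;0 0 0 0 0 1.5 6.2;0 0 0 0 0 1.5 6.2;0 0 0 0 0 1.5 6.2;0 0 0 0 0 1.5 6.2;0 0 0 0 0 1.5 6.2;0 0 0 0 0 1.5 6.2;0 0 0 0 0 1 6.2;0 0 0 0 0 0.5 6.2;0 0 0 0 0 0 6.2;0 0 0 0 0 0 6.2",
)

```text
time_s: 5.2
tool_pos: [0.4493, 0.0425, 0.0296]
ee_rot: [0.669, 0.743, 0.0, 0.0]
wrist_force: [0.6, -0.1, -0.3]
gripper_width: 0.727
```

```bash
python3 view.py v2 .449 .042 .029
```

```text
shift cm [-0.05 -0.03  0.06] yaw deg 96.06 tilt [ 0.0004 -0.    ] | tcp [0.4493 0.0425 0.0296] F [ 0.6 -0.1 -0.3] t 5.2 g 0.727
top tcp px [247.7 221.9]
crop origin 197 171
side tcp px [220.3 205.3]
crop origin 170 155
```

View pics/v2.png

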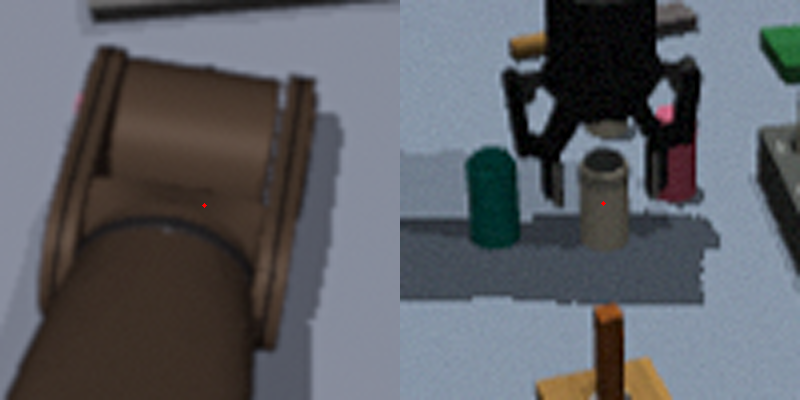

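The logger at crop (605,200) sits between the fingers at 553 and 655. I'll close and lift.

>>> drive_tool(
  deltas="0 0 0 0 0 0 3;0 0 0 0 0 0 2.5;0 0 0 0 0 0 2.5;0 0 0 0 0 0 2.5;0 0 0 0 0 0 2.5;0 0 0 0 0 0 2.5;0 0 0 0 0 0 2.5;0 0 0 0 0 -0.5 2.5;0 0 0 0 0 -1.3 2.5;0 0 0 0 0 -1.6 2.5;0 0 0 0 0 -1.6 2.5;0 0 0 0 0 -1.6 2.5;0 0 0 0 0 -1.6 2.5;0 0 0 0 0 -1.6 2.5;0 0 0 0 0 -1.6 2.5;0 0 0 0 0 -1 2.5;0 0 0 0 0 -0.5 2.5;0 0 0 0 0 0 2.5",
)

```text
time_s: 6.8
tool_pos: [0.4494, 0.0426, 0.1592]
ee_rot: [0.669, 0.744, 0.001, 0.001]
wrist_force: [-0.2, -0.0, -1.4]
gripper_width: 0.406
```

```bash
python3 view.py v3 .621 .025 .16
```

```text
shift cm [-3.57 16.88 -0.05] yaw deg 96.08 tilt [ 0.0019 -0.0002] | tcp [0.4494 0.0426 0.1592] F [-0.2 -0.  -1.4] t 6.8 g 0.406
top tcp px [246.6 214.2]
crop origin 196 164
side tcp px [219.5 165.1]
crop origin 169 115
```

View pics/v3.png

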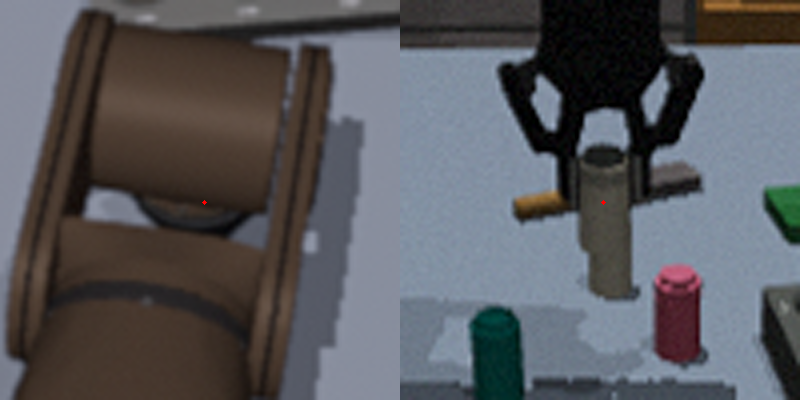

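```bash
python3 - <<'E'
from m import *
for n,uv,z in [('w4 rim',S(509,322),.048),('w4 brass',S(505,343),.03),('w1 shoulder',S(425,100),.094),('w3 shoulder',S(482,203),.094)]: 
    print(n,back(s,uv,z).round(4))
p=[.6263,-.0248,.108]
for n,P in [('w4',(0,-.08,.03)),('w1',(0,.115,.03)),('w3',(0,-.015,.03))]: print(n,pose(p,P).round(4))
f=s['frame'][170:250,255:335]; cv2.imwrite('pics/s_b.png',cv2.resize(f,(600,600),interpolation=cv2.INTER_CUBIC))
E
```

```text
w4 rim [ 0.6371 -0.1049  0.048 ]
w4 brass [ 0.637  -0.1009  0.03  ]
w1 shoulder [0.6147 0.088  0.094 ]
w3 shoulder [ 0.6286 -0.0463  0.094 ]
w4 [ 0.6349 -0.1043  0.03  ]
w1 [0.6139 0.0895 0.03  ]
w3 [ 0.6279 -0.0397  0.03  ]
```

View pics/s_b.png

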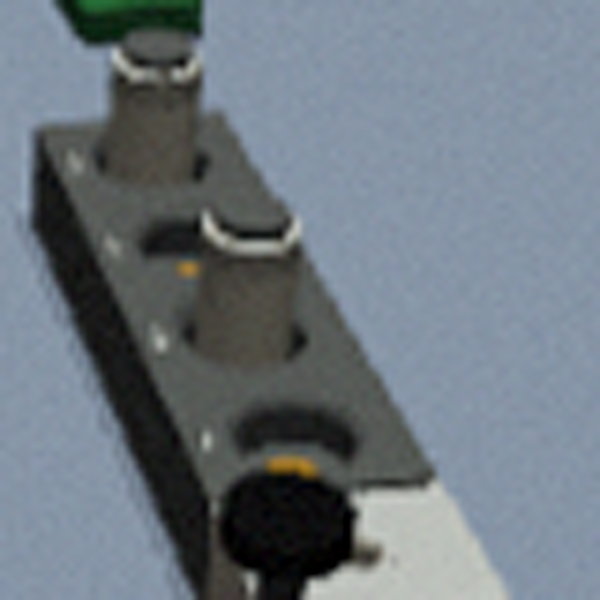

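>>> drive_tool(
  deltas="0 0 0 -0.15 0.8 0 2.5;0 0 0 -0.33 1.6 0 2.5;0 0 0 -0.33 1.6 0 2.5;0 0 0 -0.33 1.6 0 2.5;0 0 0 -0.33 1.6 0 2.5;0 0 0 -0.33 1.6 0 2.5;0 0 0 -0.33 1.6 0 2.5;0 0 0 -0.33 1.6 0 2.5;0 0 0 -0.33 1.6 0 2.5;0 0 0 -0.33 1.6 0 2.5;0 0 0 -0.33 1.2 0 2.5;0 0 0 -0.1 0.6 0 2.5;0 0 0 0 0 1 2.5;0 0 0 0 0 1 2.5;0 0 0 0 0 1 2.5;0 0 0 0 0 0.5 2.5;0 0 0 0 0 0 2.5;0 0 0 0 0 0 2.5",
)

```text
time_s: 8.4
tool_pos: [0.6209, 0.0255, 0.1224]
ee_rot: [0.669, 0.744, -0.0, -0.001]
wrist_force: [1.2, -0.9, -0.3]
gripper_width: 0.407
```

```bash
python3 view.py v4 .6225 .0255 .059
```

```text
shift cm [-0.02  0.17  6.34] yaw deg 96.08 tilt [-0.0017  0.0002] | tcp [0.6209 0.0255 0.1224] F [ 1.2 -0.9 -0.3] t 8.4 g 0.407
top tcp px [256.3 145.8]
crop origin 206 95
side tcp px [281.5 178.4]
crop origin 231 128
```

View pics/v4.png

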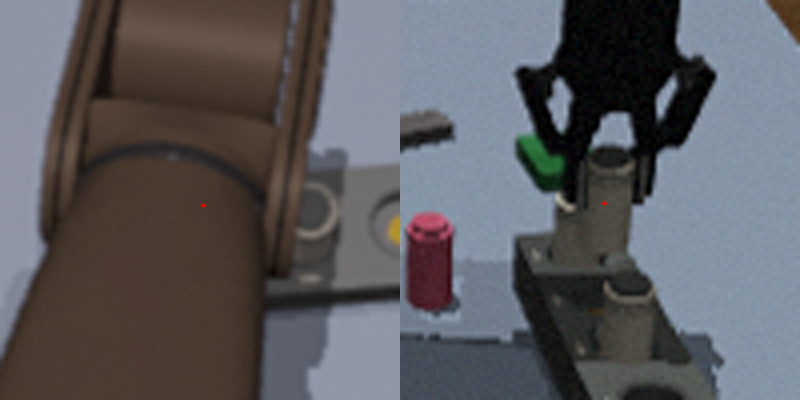

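>>> drive_tool(
  deltas="0 0 0 0 0.1 0.5 2.5;0 0 0 0 0 1 2.5;0 0 0 0 0 1 2.5;0 0 0 0 0 1 2.5;0 0 0 0 0 0.4 2.5;0 0 0 0 0 0 2.5;0 0 0 0 0 0 2.5",
)

```text
time_s: 9.08
tool_pos: [0.6224, 0.0255, 0.0835]
ee_rot: [0.669, 0.744, -0.0, -0.001]
wrist_force: [0.2, -0.6, -0.7]
gripper_width: 0.402
```

```bash
python3 view.py v5 .6225 .0255 .059
```

```text
shift cm [-0.    0.02  2.45] yaw deg 96.07 tilt [-0.0013  0.0002] | tcp [0.6224 0.0255 0.0835] F [ 0.2 -0.6 -0.7] t 9.0833 g 0.402
top tcp px [256.4 149.8]
crop origin 206 99
side tcp px [281.1 190.5]
crop origin 231 140
```

View pics/v5.png

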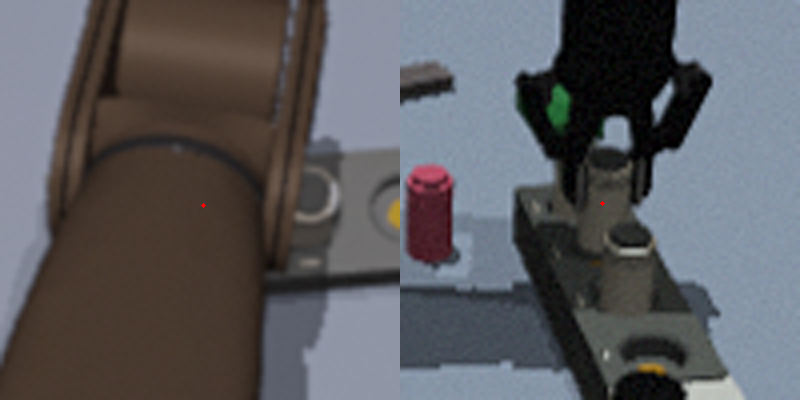

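>>> drive_tool(
  deltas="0 0 0 0 0 0.3 2.5;0 0 0 0 0 0.3 2.5;0 0 0 0 0 0.3 2.5;0 0 0 0 0 0 2.5",
)

```text
time_s: 9.52
tool_pos: [0.6222, 0.0255, 0.0745]
ee_rot: [0.669, 0.744, -0.0, -0.001]
wrist_force: [-0.7, -0.0, -1.8]
gripper_width: 0.404
```

>>> drive_tool(
  deltas="0 0 0 0 0 0.3 2.5;0 0 0 0 0 0.3 2.5;0 0 0 0 0 0.3 2.5;0 0 0 0 0 0.3 2.5;0 0 0 0 0 0 2.5;0 0 0 0 0 0 2.5",
)

```text
time_s: 10.02
tool_pos: [0.6225, 0.0255, 0.0629]
ee_rot: [0.669, 0.744, -0.0, -0.0]
wrist_force: [-0.1, -0.5, -1.0]
gripper_width: 0.406
```

>>> drive_tool(
  deltas="0 0 0 0 0 0.2 2.5;0 0 0 0 0 0.12 2.5;0 0 0 0 0 0.05 2.5;0 0 0 0 0 0 2.5",
)

```text
time_s: 10.35
tool_pos: [0.623, 0.0254, 0.0604]
ee_rot: [0.669, 0.744, 0.0, 0.0]
wrist_force: [-1.3, 0.7, 4.0]
gripper_width: 0.408
```

>>> drive_tool(
  deltas="0 0 0 0 0 0 4.2;0 0 0 0 0 0 5;0 0 0 0 0 0 6.2;0 0 0 0 0 0 6.2;0 0 0 0 0 0 6.2;0 0 0 0 0 -1 6.2;0 0 0 0 0 -2 6.2;0 0 0 0 0 -2.5 6.2;0 0 0 0 0 -2.5 6.2;0 0 0 0 0 -2 6.2;0 0 0 0 0 0 6.2",
)

```text
time_s: 11.27
tool_pos: [0.6261, 0.0251, 0.1665]
ee_rot: [0.669, 0.744, 0.003, 0.005]
wrist_force: [0.5, 0.3, 1.8]
gripper_width: 0.726
```

```bash
python3 view.py v6 .455 .2075 .16
```

```text
shift cm [ 19.95 -15.09   0.44] yaw deg 96.08 tilt [ 0.011  -0.0013] | tcp [0.6261 0.0251 0.1665] F [0.5 0.3 1.8] t 11.2667 g 0.726
top tcp px [256.6 138.1]
crop origin 206 88
side tcp px [284.5 164.1]
crop origin 234 114
```

View pics/v6.png

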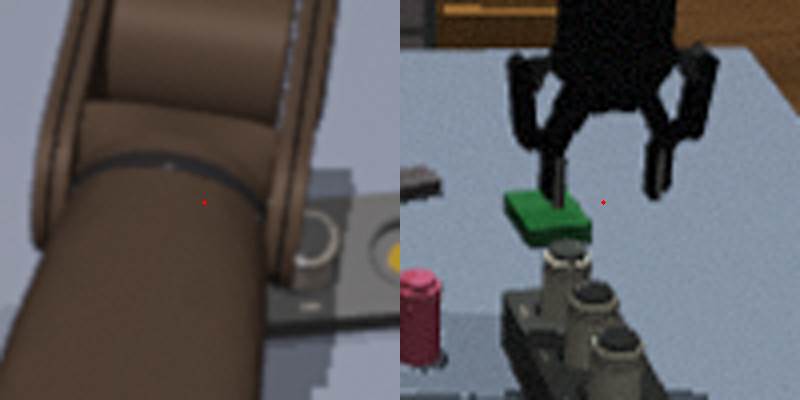

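>>> drive_tool(
  deltas="0 0 0 1 -0.75 0 6.2;0 0 0 2 -1.5 0 6.2;0 0 0 2 -1.5 0 6.2;0 0 0 2 -1.5 0 6.2;0 0 0 2 -1.5 0 6.2;0 0 0 2 -1.5 0 6.2;0 0 0 2 -1.5 0 6.2;0 0 0 2 -1.5 0 6.2;0 0 0 2 -1.5 0 6.2;0 0 0 2 -1.5 0 6.2;0 0 0 1 -0.75 0.5 6.2;0 0 0 0 0 1 6.2;0 0 0 0 0 1 6.2;0 0 0 0 0 1 6.2;0 0 0 0 0 1 6.2;0 0 0 0 0 0.5 6.2;0 0 0 0 0 0 6.2",
)

```text
time_s: 12.78
tool_pos: [0.4516, 0.2075, 0.1073]
ee_rot: [0.669, 0.743, -0.002, -0.001]
wrist_force: [0.3, -0.3, -0.8]
gripper_width: 0.729
```

```bash
python3 view.py v7 .456 .2075 .029
```

```text
shift cm [-0.04  0.47  7.83] yaw deg 96.0 tilt [-0.0041 -0.001 ] | tcp [0.4516 0.2075 0.1073] F [ 0.3 -0.3 -0.8] t 12.7833 g 0.729
top tcp px [177.2 214.6]
crop origin 127 164
side tcp px [219.3 157.3]
crop origin 169 107
```

View pics/v7.png

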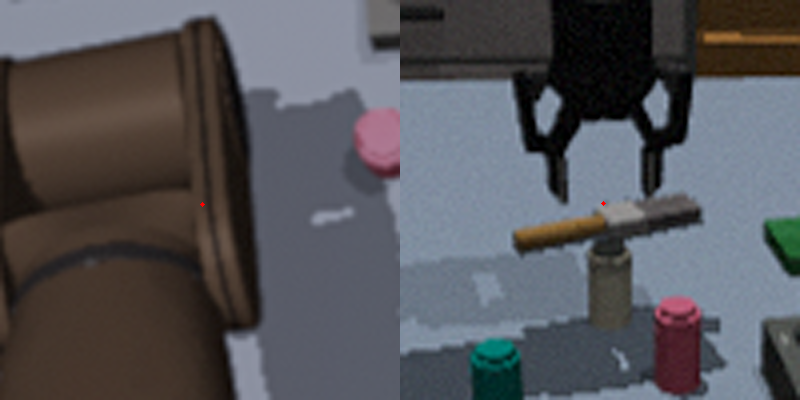

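>>> drive_tool(
  deltas="0 0 0 0 0.4 0.5 6.2;0 0 0 0 0 1.3 6.2;0 0 0 0 0 1.5 6.2;0 0 0 0 0 1.5 6.2;0 0 0 0 0 1.5 6.2;0 0 0 0 0 1 6.2;0 0 0 0 0 0.5 6.2;0 0 0 0 0 0 6.2;0 0 0 0 0 0 6.2",
)

```text
time_s: 13.63
tool_pos: [0.4569, 0.209, 0.032]
ee_rot: [0.669, 0.744, 0.0, 0.0]
wrist_force: [0.5, -0.5, 0.1]
gripper_width: 0.724
```

```bash
python3 view.py v8 .456 .2075 .029
```

```text
shift cm [-0.14 -0.11  0.3 ] yaw deg 96.07 tilt [0.0006 0.0002] | tcp [0.4569 0.209  0.032 ] F [ 0.5 -0.5  0.1] t 13.6333 g 0.724
top tcp px [181.6 216.9]
crop origin 131 166
side tcp px [221.4 178. ]
crop origin 171 127
```

View pics/v8.png

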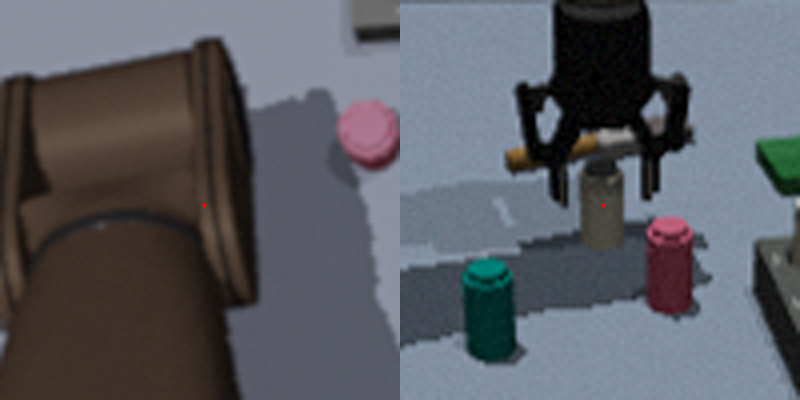

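>>> drive_tool(
  deltas="0 0 0 -0.12 -0.1 0.3 6.2;0 0 0 0 0 0 5;0 0 0 0 0 0 3;0 0 0 0 0 0 2.5;0 0 0 0 0 0 2.5;0 0 0 0 0 0 2.5;0 0 0 0 0 0 2.5;0 0 0 0 0 0 2.5;0 0 0 0 0 0 2.5",
)

```text
time_s: 14.48
tool_pos: [0.4559, 0.2077, 0.0291]
ee_rot: [0.669, 0.744, 0.0, 0.0]
wrist_force: [-0.8, 0.3, 3.9]
gripper_width: 0.404
```

>>> drive_tool(
  deltas="0 0 0 0 0 -0.5 2.5;0 0 0 0 0 -1.3 2.5;0 0 0 0 0 -1.6 2.5;0 0 0 0 0 -1.6 2.5;0 0 0 0 0 -1.6 2.5;0 0 0 0 0 -1.6 2.5;0 0 0 0 0 -1.6 2.5;0 0 0 0 0 -1.6 2.5;0 0 0 0 0 -1.3 2.5;0 0 0 0 0 -0.5 2.5;0 0 0 0 0 0 2.5",
)

```text
time_s: 15.4
tool_pos: [0.456, 0.2077, 0.1617]
ee_rot: [0.669, 0.744, 0.001, 0.001]
wrist_force: [-0.1, -0.1, -0.9]
gripper_width: 0.412
```

```bash
python3 view.py v9 .6365 -.1035 .16
```

```text
shift cm [-32.86  14.65   0.19] yaw deg 96.08 tilt [0.0021 0.0005] | tcp [0.456  0.2077 0.1617] F [-0.1 -0.1 -0.9] t 15.4 g 0.412
top tcp px [173.2 209.1]
crop origin 123 159
side tcp px [220.4 141.3]
crop origin 170 91
```

View pics/v9.png

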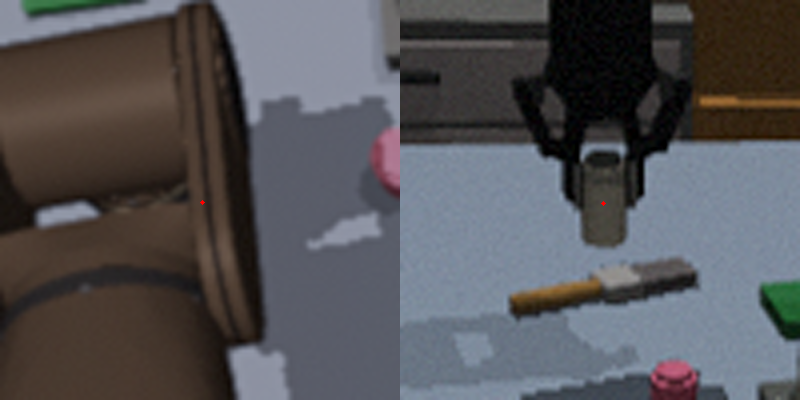

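>>> drive_tool(
  deltas="0 0 0 -1 0.45 0 2.5;0 0 0 -2.05 0.92 0 2.5;0 0 0 -2.05 0.92 0 2.5;0 0 0 -2.05 0.92 0 2.5;0 0 0 -2.05 0.92 0 2.5;0 0 0 -2.05 0.92 0 2.5;0 0 0 -2.05 0.92 0 2.5;0 0 0 -2.05 0.92 0 2.5;0 0 0 -2.05 0.92 0 2.5;0 0 0 -2.05 0.92 0 2.5;0 0 0 -2.05 0.92 0 2.5;0 0 0 -2.05 0.92 0 2.5;0 0 0 -2.05 0.92 0 2.5;0 0 0 -2.05 0.92 0 2.5;0 0 0 -2.05 0.92 0 2.5;0 0 0 -2.05 0.92 0 2.5;0 0 0 -1.15 0.45 0 2.5;0 0 0 0 0 0 2.5;0 0 0 0 0 0 2.5",
)

```text
time_s: 17.08
tool_pos: [0.6359, -0.1044, 0.1594]
ee_rot: [0.669, 0.743, -0.0, -0.001]
wrist_force: [-0.4, -0.7, -0.8]
gripper_width: 0.409
```

```bash
python3 view.py v10 .6365 -.104 .084
```

```text
shift cm [0.02 0.08 7.54] yaw deg 96.0 tilt [-0.0023  0.0011] | tcp [ 0.6359 -0.1044  0.1594] F [-0.4 -0.7 -0.8] t 17.0833 g 0.409
top tcp px [312.4 136.5]
crop origin 262 86
side tcp px [297.4 189.6]
crop origin 247 139
```

View pics/v10.png

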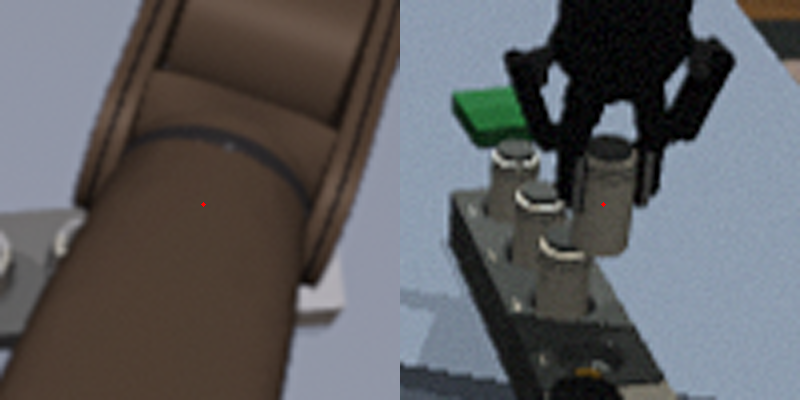

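Aligned. I'll descend to just above the rim.

>>> drive_tool(
  deltas="0 0 0 0 0.05 0.5 2.5;0 0 0 0 0 1.3 2.5;0 0 0 0 0 1.5 2.5;0 0 0 0 0 1.5 2.5;0 0 0 0 0 1.3 2.5;0 0 0 0 0 0.8 2.5;0 0 0 0 0 0.4 2.5;0 0 0 0 0 0 2.5;0 0 0 0 0 0 2.5",
)

```text
time_s: 17.93
tool_pos: [0.6373, -0.1039, 0.0878]
ee_rot: [0.669, 0.744, 0.0, 0.0]
wrist_force: [0.8, 0.1, -1.0]
gripper_width: 0.408
```

```bash
python3 view.py v11 .6365 -.104 .059
```

```text
shift cm [ 0.   -0.08  2.88] yaw deg 96.08 tilt [ 0.0004 -0.0001] | tcp [ 0.6373 -0.1039  0.0878] F [ 0.8  0.1 -1. ] t 17.9333 g 0.408
top tcp px [308.8 145. ]
crop origin 258 94
side tcp px [295.5 214. ]
crop origin 245 163
```

View pics/v11.png

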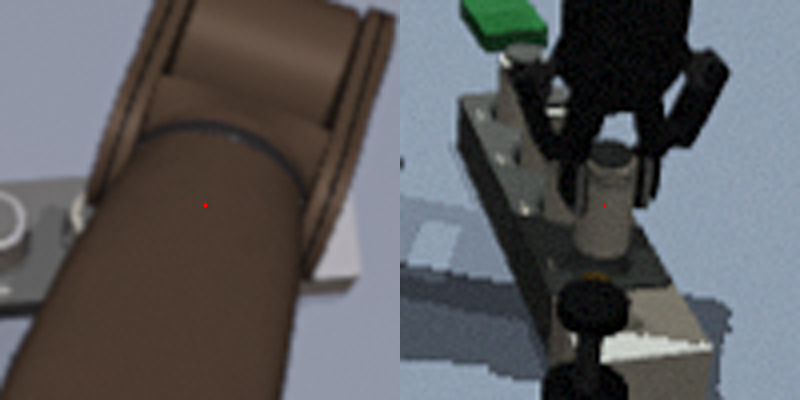

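>>> drive_tool(
  deltas="0 0 0 0 -0.05 0.3 2.5;0 0 0 0 0 0.4 2.5;0 0 0 0 0 0.4 2.5;0 0 0 0 0 0.3 2.5;0 0 0 0 0 0.3 2.5;0 0 0 0 0 0 2.5",
)

```text
time_s: 18.53
tool_pos: [0.6359, -0.1038, 0.0694]
ee_rot: [0.669, 0.744, -0.0, -0.001]
wrist_force: [0.4, -0.5, -1.4]
gripper_width: 0.411
```

>>> drive_tool(
  deltas="0 0 0 0 0 0.3 2.5;0 0 0 0 0 0.3 2.5;0 0 0 0 0 0.3 2.5;0 0 0 0 0 0.2 2.5;0 0 0 0 0 0 2.5;0 0 0 0 0 0 2.5",
)

```text
time_s: 19.03
tool_pos: [0.6365, -0.104, 0.0596]
ee_rot: [0.669, 0.744, 0.0, -0.0]
wrist_force: [0.7, -0.2, -0.5]
gripper_width: 0.403
```

>>> drive_tool(
  deltas="0 0 0 0 0 0.05 2.5;0 0 0 0 0 0 4.2;0 0 0 0 0 0 5;0 0 0 0 0 0 6.2;0 0 0 0 0 0 6.2;0 0 0 0 0 0 6.2;0 0 0 0 0 -1 6.2;0 0 0 0 0 -2 6.2;0 0 0 0 0 -2.5 6.2;0 0 0 0 0 -2.5 6.2;0 0 0 0 0 -2.5 6.2;0 0 0 0 0 -1 6.2;0 0 0 0 0 0 6.2",
)

```text
time_s: 20.12
tool_pos: [0.6387, -0.1047, 0.1788]
ee_rot: [0.669, 0.744, 0.002, 0.004]
wrist_force: [0.7, 0.4, 0.5]
gripper_width: 0.728
```

```bash
python3 view.py v12 .448 -.2095 .19
```

```text
shift cm [ -8.41 -20.06  -1.23] yaw deg 96.08 tilt [ 0.0076 -0.0025] | tcp [ 0.6387 -0.1047  0.1788] F [0.7 0.4 0.5] t 20.1167 g 0.728
top tcp px [313.5 132.7]
crop origin 263 82
side tcp px [299.3 182.6]
crop origin 249 132
```

View pics/v12.png

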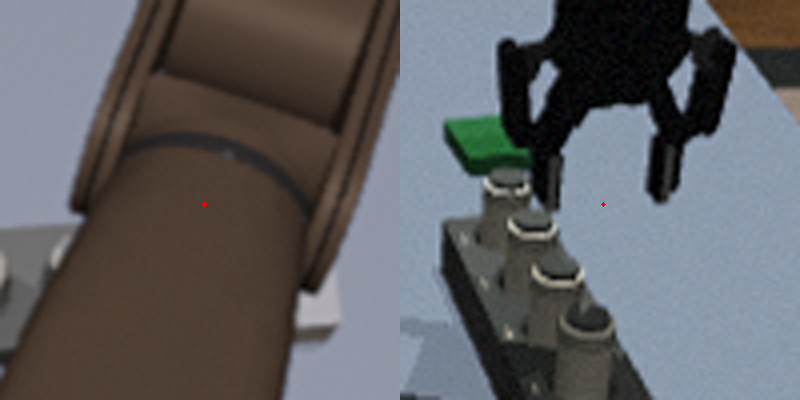

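>>> drive_tool(
  deltas="0 0 0 -0.4 -1 -0.2 5;0 0 0 -0.84 -2 -0.2 5;0 0 0 -0.84 -2 -0.2 5;0 0 0 -0.84 -2 -0.2 5;0 0 0 -0.84 -2 -0.2 5;0 0 0 -0.84 -2 -0.2 5;0 0 0 -0.84 -2 0 5;0 0 0 -0.84 -2 0 5;0 0 0 -0.84 -2 0 5;0 0 0 -0.84 -2 0 5;0 0 0 -0.44 -1 0 5;0 0 -0.094 0 0 0 5;0 0 0 0 0 0 5;0 0 0 0 0 0 5",
)

```text
time_s: 21.38
tool_pos: [0.446, -0.2085, 0.1852]
ee_rot: [0.634, 0.773, 0.0, -0.001]
wrist_force: [0.5, 0.2, -0.3]
gripper_width: 0.581
```

```bash
python3 view.py v13 .448 -.2095 .076
```

```text
shift cm [-0.16  0.19 10.92] yaw deg 101.32 tilt [-0.0013  0.0012] | tcp [ 0.446  -0.2085  0.1852] F [ 0.5  0.2 -0.3] t 21.3833 g 0.581
top tcp px [360.7 217.1]
crop origin 310 167
side tcp px [220.3 205.6]
crop origin 170 155
```

View pics/v13.png

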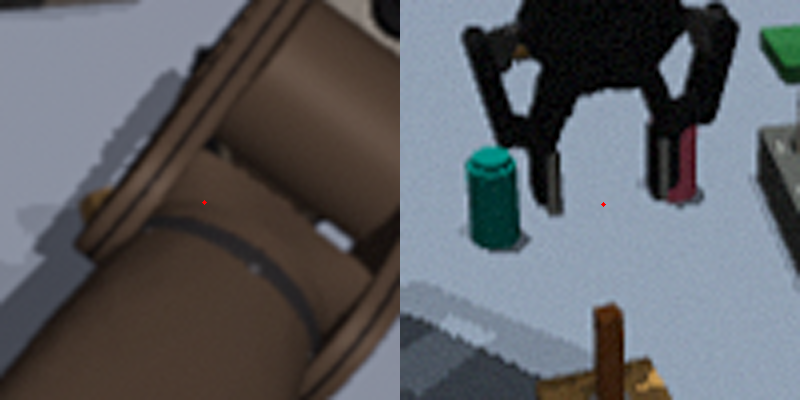

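>>> drive_tool(
  deltas="0 0 0 -0.15 0.2 0.5 5;0 0 0 0 0 1.3 5;0 0 0 0 0 1.5 5;0 0 0 0 0 1.5 5;0 0 0 0 0 1.5 5;0 0 0 0 0 1.3 5;0 0 0 0 0 1.3 5;0 0 0 0 0 1.3 5;0 0 0 0 0 0.6 5;0 0 0 0 0 0 5;0 0 0 0 0 0 5",
)

```text
time_s: 22.4
tool_pos: [0.4489, -0.2096, 0.0779]
ee_rot: [0.633, 0.774, -0.0, -0.0]
wrist_force: [0.5, -0.0, 0.7]
gripper_width: 0.581
```

```bash
python3 view.py v14 .448 -.2095 .076; cp pics/v14top.png pics/x.png
```

```text
shift cm [ 0.03 -0.09  0.19] yaw deg 101.47 tilt [-0.0005  0.0004] | tcp [ 0.4489 -0.2096  0.0779] F [ 0.5 -0.   0.7] t 22.4 g 0.581
top tcp px [351.6 222.3]
crop origin 301 172
side tcp px [222.5 246.2]
crop origin 172 196
```

View pics/v14.png

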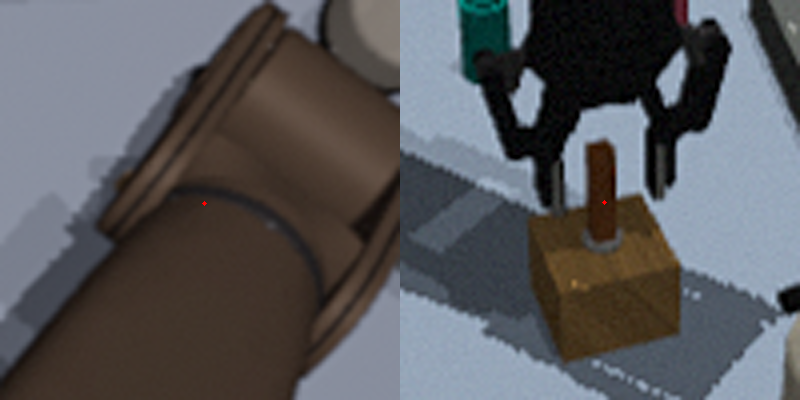

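View pics/v14top.png

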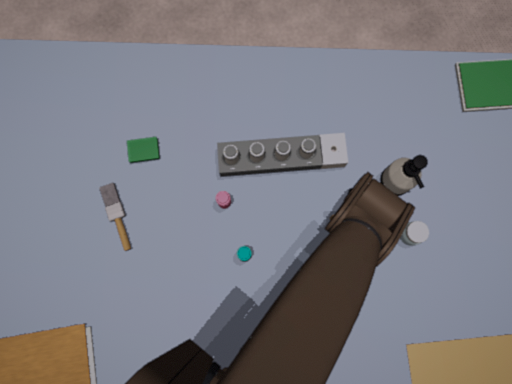

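>>> drive_tool(
  deltas="0 0 0 0 -0.08 0.15 5;0 0 0 0 0 0 3.5;0 0 0 0 0 0 2;0 0 0 0 0 0 1;0 0 0 0 0 0 0.5;0 0 0 0 0 0 0.5;0 0 0 0 0 0 0.5;0 0 0 0 0 0 0.5;0 0 0 0 0 0 0.5;0 0 0 0 0 0 0.5;0 0 0 0 0 0 0.5",
)

```text
time_s: 23.42
tool_pos: [0.4482, -0.2101, 0.077]
ee_rot: [0.633, 0.774, -0.0, 0.0]
wrist_force: [0.5, 0.6, 3.6]
gripper_width: 0.152
```

```bash
python3 view.py v15 .448 -.2095 .076
```

```text
shift cm [ 0.07 -0.01  0.1 ] yaw deg 101.46 tilt [ 0.0004 -0.0004] | tcp [ 0.4482 -0.2101  0.077 ] F [0.5 0.6 3.6] t 23.4167 g 0.152
top tcp px [351.7 222.6]
crop origin 301 172
side tcp px [222.2 246.6]
crop origin 172 196
```

View pics/v15.png

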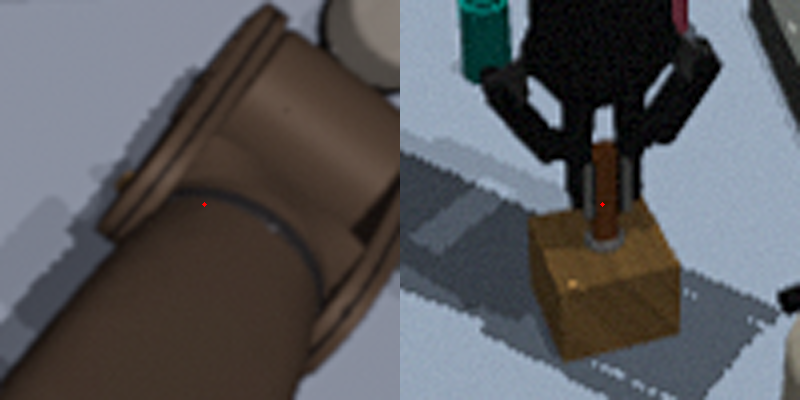

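>>> drive_tool(
  deltas="0 0 0 0 0 -0.4 0.5;0 0 0 0 0 -0.8 0.5;0 0 0 0 0 -1 0.5;0 0 0 0 0 -1 0.5;0 0 0 0 0 -1 0.5;0 0 0 0 0 -1 0.5;0 0 0 0 0 -1.2 0.5;0 0 0 0 0 -1.2 0.5;0 0 0 0 0 -1.2 0.5;0 0 0 0 0 -0.6 0.5;0 0 0 0 0 0 0.5;0 0 0 0 0 0 0.5",
)

```text
time_s: 24.52
tool_pos: [0.4481, -0.2101, 0.171]
ee_rot: [0.633, 0.774, 0.0, 0.0]
wrist_force: [0.3, -0.1, -0.9]
gripper_width: 0.151
```

```bash
python3 view.py v16 .644 -.1735 .165;python3 - <<'E'
from h import *
c=load('v16side');x=c['frame'][160:260,170:270];cv2.imwrite('pics/x16.png',cv2.resize(x,(600,600),interpolation=cv2.INTER_CUBIC))
o=env.get_obs();R=Rn.from_quat(o['ee_rot']).as_matrix()
for d in (0.07,): print(proj(c,o['tool_pos']+R[:,2]*d), (proj(c,o['tool_pos']+R[:,2]*d)[0]-[170,160]+.5)*6-.5)
c=load('v14top');x=c['frame'][130:170,210:360];cv2.imwrite('pics/x14.png',cv2.resize(x,(800,213),interpolation=cv2.INTER_CUBIC))
E
```

```text
shift cm [-0.31 19.92  0.61] yaw deg 101.46 tilt [ 0.0007 -0.0005] | tcp [ 0.4481 -0.2101  0.171 ] F [ 0.3 -0.1 -0.9] t 24.5167 g 0.151
top tcp px [360.1 217.1]
crop origin 310 167
side tcp px [221.5 211.6]
crop origin 171 161
[[221.69998673 238.37382712]] [312.69992039 472.74296273]
```

View pics/x16.png

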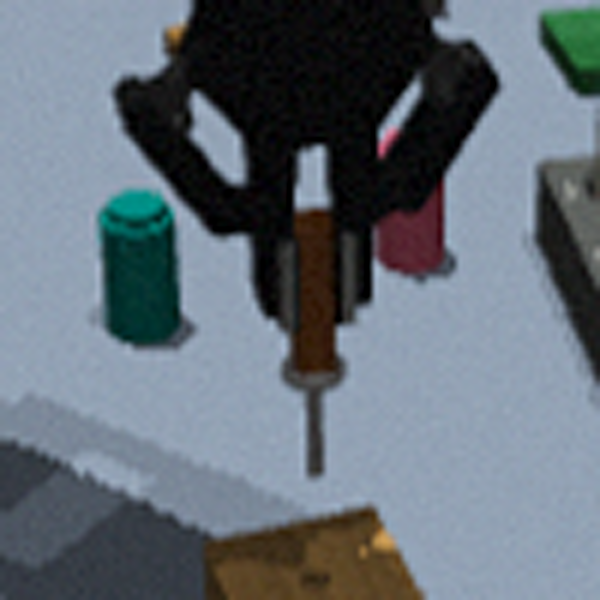

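View pics/x14.png

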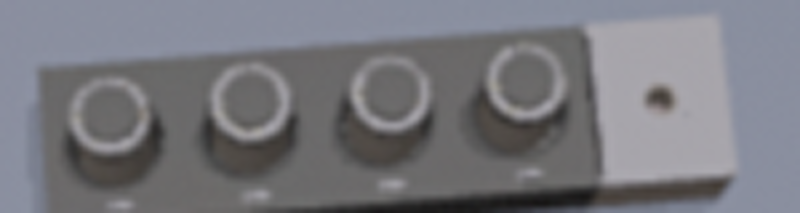

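>>> drive_tool(
  deltas="0 0 0 0 1 0 0.5;0 0 0 0 1.6 0 0.5;0 0 0 0 1.6 0 0.5;0 0 0 0 1.6 0 0.5;0 0 0 0 1.6 0 0.5;0 0 0 0 1.6 0 0.5;0 0 0 0 1.6 0 0.5;0 0 0 0 1.6 0 0.5;0 0 0 0 1.6 0 0.5;0 0 0 0 1.6 0 0.5;0 0 0 -0.1 1.6 0 0.5;0 0 0 -0.1 1.6 0 0.5;0 0 0 -0.1 0.9 0 0.5;0 0 0 0 0.4 0.5 0.5;0 0 0 0 0 1 0.5;0 0 0 0 0 0.5 0.5;0 0 0 0 0 0 0.5;0 0 0 0 0 0 0.5",
)

```text
time_s: 26.12
tool_pos: [0.6424, -0.1732, 0.1492]
ee_rot: [0.633, 0.774, -0.0, -0.001]
wrist_force: [0.4, 0.8, 0.6]
gripper_width: 0.157
```

```bash
cat > tip.py <<'E'
from h import *
import sys
tag=sys.argv[1]; o=env.get_obs(); go(.644,-.174,.085,o=o); R=Rn.from_quat(o['ee_rot']).as_matrix(); tip=o['tool_pos']+R[:,2]*.07; print('tip',tip.round(4))
ims=[]
for n in ('side','top'):
    c=shot(n,tag+n); uv=proj(c,tip)[0]; 
    x0=int(np.clip(uv[0]-30,0,452));y0=int(np.clip(uv[1]-30,0,324))
    im=cv2.resize(c['frame'][y0:y0+60,x0:x0+60],(400,400),interpolation=cv2.INTER_CUBIC)
    k=400/60
    q=lambda P:tuple(int(v) for v in ((proj(c,P)[0]-[x0,y0]+.5)*k-.5))
    cv2.circle(im,q(tip),2,(0,0,255),-1); cv2.circle(im,q(np.array([.644,-.174,.048])),2,(0,255,0),-1)
    print(n,q(tip),q(np.array([.644,-.174,.048])));ims.append(im)
cv2.imwrite(f'pics/{tag}.png',np.hstack(ims))
E
python3 tip.py w1
```

```text
shift cm [-0.12  0.15  6.42] yaw deg 101.43 tilt [-0.0025  0.001 ] | tcp [ 0.6424 -0.1732  0.1492] F [0.4 0.8 0.6] t 26.1167 g 0.157
tip [ 0.6423 -0.1731  0.0792]
side (203, 208) (200, 278)
top (204, 208) (193, 227)
```

View pics/w1.png

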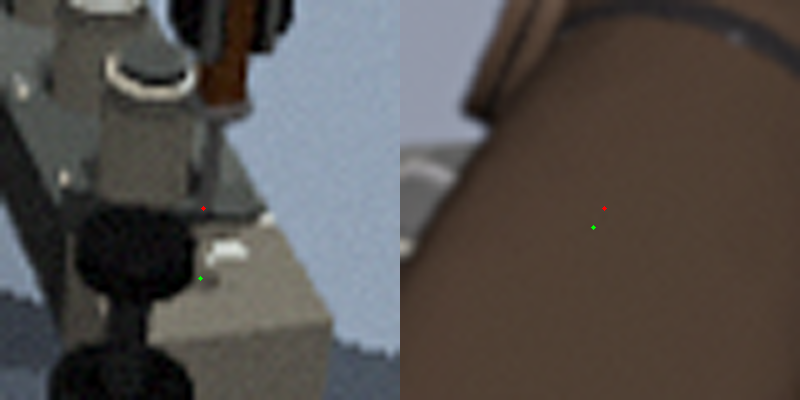

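```bash
python3 - <<'E'
from h import *
c=load('w1side');x=c['frame'][185:225,275:325];cv2.imwrite('pics/x17.png',cv2.resize(x,(800,640),interpolation=cv2.INTER_CUBIC))
tip=np.array([ 0.6423,-0.1731,0.0792])
for P in (tip,[.644,-.174,.048],[.644+.007,-.174,.048],[.644,-.181,.048],[.644,-.167,.048]): print(((proj(c,P)[0]-[275,185]+.5)*16-.5).round(0))
E
```

```text
[457. 772.]
[450. 942.]
[495. 940.]
[460. 971.]
[440. 914.]
```

View pics/x17.png

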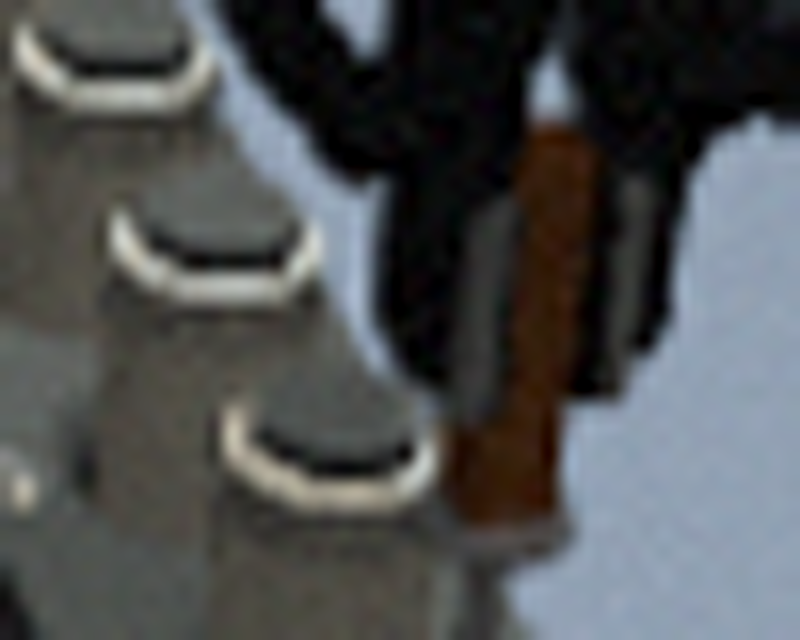

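Wrong window; shifting the crop down.

```bash
python3 - <<'E'
from h import *
c=load('w1side');x=c['frame'][222:262,275:325];cv2.imwrite('pics/x18.png',cv2.resize(x,(800,640),interpolation=cv2.INTER_CUBIC))
c=load('top0');x=c['frame'][125:175,310:360];cv2.imwrite('pics/x19.png',cv2.resize(x,(600,600),interpolation=cv2.INTER_CUBIC))
from m import pose
for P in ([.04,-.18,.048],[-.04,-.18,.048],[.04,-.115,.048],[-.04,-.115,.048],[0,-.15,.048]): print(P,((proj(c,pose([.6263,-.0248,.108],P))[0]-[310,125]+.5)*12-.5).round(0))
E
```

```text
[0.04, -0.18, 0.048] [418.  96.]
[-0.04, -0.18, 0.048] [461. 456.]
[0.04, -0.115, 0.048] [117. 119.]
[-0.04, -0.115, 0.048] [156. 479.]
[0, -0.15, 0.048] [300. 285.]
```

View pics/x18.png

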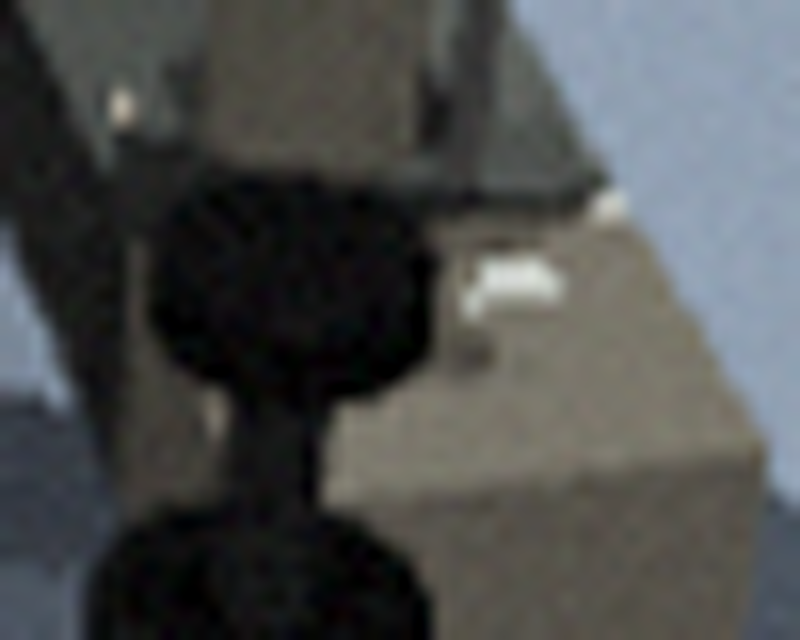

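View pics/x19.png

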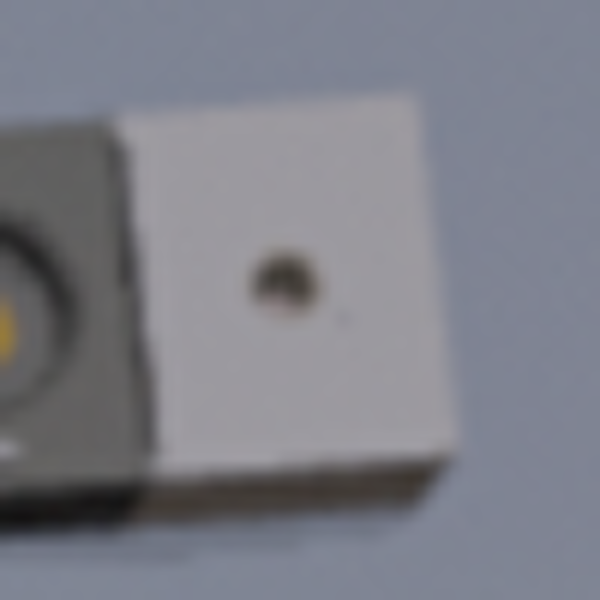

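```bash
python3 - <<'E'
from h import *
from m import pose
c=load('w1side'); p=[.6278,-.0248,.108]
for P in ([.04,-.18,.048],[-.04,-.18,.048],[0,-.18,.048],[.04,-.115,.048],[0,-.115,.048],[0,-.15,.048],[0,-.143,.048],[0,-.157,.048],[.007,-.15,.048],[0,-.147,.048]): print(P,((proj(c,pose(p,P))[0]-[275,222]+.5)*16-.5).round(0))
g=load('top0')['frame'].astype(int)
print(g[143:155,325:343].sum(2)//3)
E
```

```text
[0.04, -0.18, 0.048] [770. 443.]
[-0.04, -0.18, 0.048] [255. 504.]
[0, -0.18, 0.048] [515. 473.]
[0.04, -0.115, 0.048] [619. 188.]
[0, -0.115, 0.048] [378. 214.]
[0, -0.15, 0.048] [449. 350.]
[0, -0.143, 0.048] [435. 322.]
[0, -0.157, 0.048] [464. 378.]
[0.007, -0.15, 0.048] [493. 345.]
[0, -0.147, 0.048] [443. 338.]
[[155 155 155 156 155 155 156 155 155 156 156 155 155 155 156 155 156 155]
 [154 155 155 155 155 155 156 156 156 157 157 156 155 155 155 155 155 155]
 [156 155 156 155 156 156 155 149 146 148 152 156 156 155 155 155 155 156]
 [155 155 155 156 156 156 144 121 106 108 128 149 156 155 155 156 154 155]
 [156 156 155 156 156 149 116  79  66  69  96 139 154 156 156 156 155 155]
 [155 155 155 156 156 143  99  67  64  61  78 124 151 156 156 155 155 155]
 [155 155 155 156 156 145 108  95  91  75  83 123 150 156 156 155 155 155]
 [155 156 155 156 157 152 138 132 126 112 115 141 153 154 155 155 155 155]
 [155 155 156 155 156 156 153 148 143 140 144 153 155 149 153 155 155 155]
 [155 156 156 155 155 156 156 155 154 154 155 156 156 153 154 155 155 155]
 [156 155 156 155 155 155 156 155 156 156 156 156 155 156 155 155 155 156]
 [156 155 155 155 155 156 155 155 156 155 156 155 155 156 154 155 156 155]]
```

>>> drive_tool(
  deltas="0 0 0 0.05 0.1 0.5 0.5;0 0 0 0 0 0.8 0.5;0 0 0 0 0 0.5 0.5;0 0 0 0 0 0.2 0.5;0 0 0 0 0 0 0.5;0 0 0 0 0 0 0.5;0 0 0 0 0 0 0.5",
)

```text
time_s: 26.8
tool_pos: [0.6447, -0.1727, 0.1308]
ee_rot: [0.633, 0.774, 0.0, 0.0]
wrist_force: [-0.5, -0.7, -0.4]
gripper_width: 0.157
```

```bash
python3 tip.py w2; python3 - <<'E'
from h import *
o=env.get_obs();R=Rn.from_quat(o['ee_rot']).as_matrix()
c=load('w2side');x=c['frame'][215:255,275:325];im=cv2.resize(x,(800,640),interpolation=cv2.INTER_CUBIC)
for d in (0.025,.03,.04,.05,.06,.07):
    q=((proj(c,o['tool_pos']+R[:,2]*d)[0]-[275,215]+.5)*16-.5).round(0); print(d,q); cv2.circle(im,tuple(int(v) for v in q),2,(0,0,255),-1)
cv2.imwrite('pics/x20.png',im)
E
```

```text
shift cm [-0.11 -0.1   4.58] yaw deg 101.46 tilt [ 0.0004 -0.0001] | tcp [ 0.6447 -0.1727  0.1308] F [-0.5 -0.7 -0.4] t 26.8 g 0.157
tip [ 0.6447 -0.1727  0.0608]
side (204, 208) (200, 238)
top (208, 202) (206, 214)
0.025 [490. 142.]
0.03 [487. 170.]
0.04 [481. 225.]
0.05 [474. 280.]
0.06 [468. 334.]
0.07 [462. 388.]
```

View pics/x20.png

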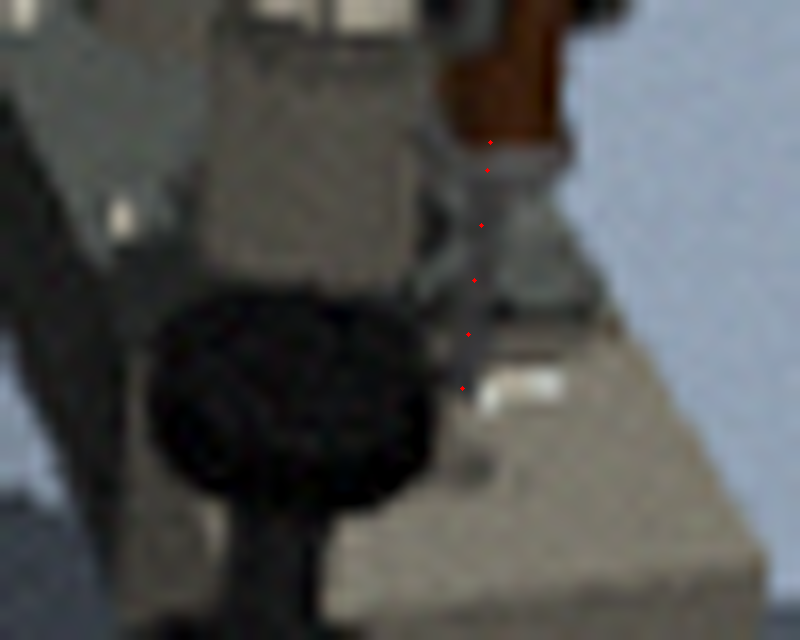

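>>> drive_tool(
  deltas="0 0 0 0 -0.1 0.3 0.5;0 0 0 0 0 0.5 0.5;0 0 0 0 0 0.4 0.5;0 0 0 0 0 0.2 0.5;0 0 0 0 0 0.2 0.5;0 0 0 0 0 0 0.5",
)

```text
time_s: 27.4
tool_pos: [0.6431, -0.1727, 0.1137]
ee_rot: [0.633, 0.774, -0.0, -0.001]
wrist_force: [0.1, -0.3, -0.3]
gripper_width: 0.153
```

>>> drive_tool(
  deltas="0 0 0 0 0 0.3 0.5;0 0 0 0 0 0.4 0.5;0 0 0 0 0 0.4 0.5;0 0 0 0 0 0.2 0.5;0 0 0 0 0 0 0.5;0 0 0 0 0 0 0.5",
)

```text
time_s: 27.9
tool_pos: [0.6434, -0.1728, 0.1013]
ee_rot: [0.633, 0.774, -0.0, -0.0]
wrist_force: [0.4, -0.2, -0.8]
gripper_width: 0.157
```

>>> drive_tool(
  deltas="0 0 0 0 0 0.3 0.5;0 0 0 0 0 0.3 0.5;0 0 0 0 0 0.3 0.5;0 0 0 0 0 0.2 0.5;0 0 0 0 0 0 0.5;0 0 0 0 0 0 0.5",
)

```text
time_s: 28.4
tool_pos: [0.6437, -0.1729, 0.091]
ee_rot: [0.633, 0.774, -0.0, 0.0]
wrist_force: [-1.0, 0.1, 1.6]
gripper_width: 0.154
```

>>> drive_tool(
  deltas="0 0 0 0 0 0.15 0.5;0 0 0 0 0 0.15 0.5;0 0 0 0 0 0 0.5;0 0 0 0 0 0 0.5;0 0 0 0 0 0 0.5",
)

```text
time_s: 28.82
tool_pos: [0.6437, -0.1729, 0.088]
ee_rot: [0.633, 0.774, 0.0, 0.0]
wrist_force: [0.3, 0.7, 3.7]
gripper_width: 0.154
```

>>> drive_tool(
  deltas="0 0 0 0 0 0.1 0.5;0 0 0 0 0 0.1 0.5;0 0 0 0 0 0 0.5;0 0 0 0 0 0 0.5;0 0 0 0 0 0 0.5",
)

```text
time_s: 29.23
tool_pos: [0.6437, -0.1729, 0.086]
ee_rot: [0.633, 0.774, 0.0, 0.0]
wrist_force: [-2.3, 1.4, 5.0]
gripper_width: 0.154
```

>>> drive_tool(
  deltas="0 0 0 0 0 0.1 0.5;0 0 0 0 0 0.05 0.5;0 0 0 0 0 0 0.5;0 0 0 0 0 0 0.5;0 0 0 0 0 0 0.5",
)

```text
time_s: 29.65
tool_pos: [0.6439, -0.173, 0.0858]
ee_rot: [0.633, 0.774, -0.0, 0.0]
wrist_force: [-3.5, 0.6, 8.7]
gripper_width: 0.158
```

>>> drive_tool(
  deltas="0 0 0 0 0 0.1 0.5;0 0 0 0 0 0.05 0.5;0 0 0 0 0 0 0.5;0 0 0 0 0 0 0.5;0 0 0 0 0 0 0.5",
)

```text
time_s: 30.07
tool_pos: [0.6441, -0.1731, 0.0856]
ee_rot: [0.633, 0.774, -0.0, 0.0]
wrist_force: [-4.5, 0.3, 13.7]
gripper_width: 0.155
```

>>> drive_tool(
  deltas="0 0 0 0 0 0 0.5;0 0 0 0 0 0 0.5;0 0 0 0 0 0 0.5;0 0 0 0 0 0 0.5;0 0 0 0 0 0 0.5;0 0 0 0 0 0 0.5",
)

```text
time_s: 30.57
tool_pos: [0.6441, -0.1731, 0.0856]
ee_rot: [0.633, 0.774, -0.0, 0.0]
wrist_force: [-5.5, 1.7, 13.0]
gripper_width: 0.152
```

```bash
python3 tip.py w3
```

```text
shift cm [-0.08 -0.03  0.06] yaw deg 101.47 tilt [ 0.0004 -0.0004] | tcp [ 0.6441 -0.1731  0.0856] F [-5.5  1.7 13. ] t 30.5667 g 0.152
tip [ 0.6441 -0.1732  0.0156]
side (205, 206) (213, 138)
top (204, 204) (219, 181)
```

View pics/w3side.png

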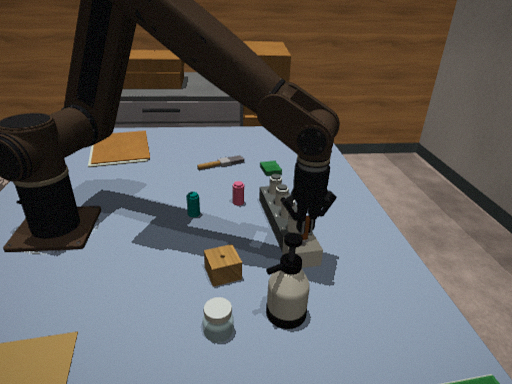

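View pics/w3.png

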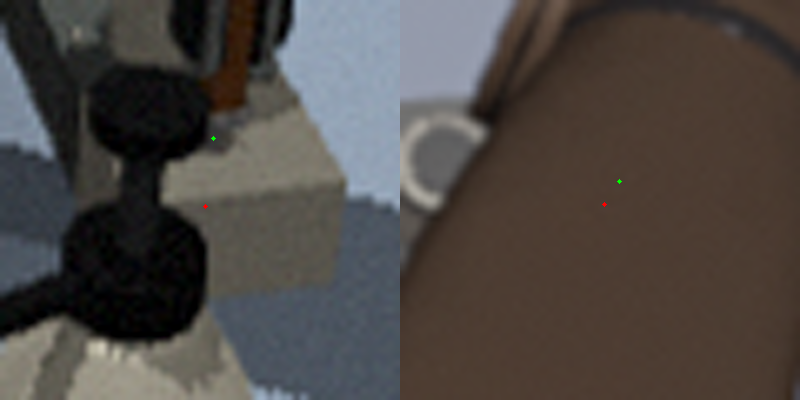

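```bash
python3 - <<'E'
from h import *
o=env.get_obs(); print(o['tool_pos'],o['wrist_force'],o['gripper_width'],o['time_s'])
print(env.finish_job())
E
```

```text
[ 0.6440622  -0.17309012  0.085594  ] [-5.22790135  2.40300336 14.25489397] 0.15425756647173852 30.6667
the job is handed in; nothing more can be done
None
```

I finished the job and handed it in at 30.7 s, inside the 59 s limit, with the stylus still gripped and the button held down. `env.finish_job()` gives no verdict, so the checks below are my own.

- **Loggers:** The two spare loggers are in the empty wells, 2 and 4, and I let go of both. One was set down with a 4 N floor contact. The other was released about 0.5 mm above the floor with no contact force showing. Side and top pictures afterwards show all four loggers upright in a straight row.
- **Button:** I pushed the stylus through the aperture. The force rose like the spring (about 2 to 5 N), then to about 13–14 N as the tip stopped moving. The tip is about 15.6 mm above the table by calculation; fully pressed should be 16 mm.
- **Aperture position:** The pictures put the aperture about 2–3 mm nearer the wells than the given size says. I aimed between the two, and the tip went in without touching until it reached the button.
- **Sideways force:** About 5 N of sideways force remained at the end, probably from the rod touching the hole wall or friction on the button.
- **Bystanders:** I kept clear of the look-alikes and other objects, and they look unmoved in the pictures. In the final top picture the arm hid the aperture, so the pressed state rests on the force and position readings.

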